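Make up two field sampling kits from the stock on a lab bench

TASK

Make up the two sampling kits from the stock standing on the brown sheet. The tray with the bored block gets the tall bottle, stood upright on the free tray floor beside the block, and the sample tube, slid cap up into the bore until it bottoms and its black ring mark is level with the top of the block; the two-compartment tray gets the squat jar and the slide box, one in each compartment (either way round), both the right way up and resting on the tray floor. Leave the short bottle standing where it is.

Things in the scene. Friction and masses are not known exactly. Their poses are not given: they have to be found in the camera images.
- kit_long: Fixed open grey tray, 130 (x) x 200 (y) x 16 mm high, walls and floor 4 mm thick; origin: centre of underside, on the bench, z up. A white block, 60 (x) x 56 (y) mm, top 54 mm above origin, stands in it at x 0, y +60 mm; in its top centre an upright blind bore 31 mm wide (3 mm chamfer), 42 mm deep, its floor 12 mm above origin. Free tray floor: y -96 to +32 mm, 4 mm above origin.
- kit_twin: Fixed open grey two-compartment tray without block, 150 (x) x 200 (y) x 16 mm high, walls and floor 4 mm thick; origin: centre of underside, on the bench, z up. A 4 mm wall along x at y 0, no higher than the rim, makes two equal compartments, about 142 (x) x 94 (y) mm, centred at x 0, y +50 and -50 mm; floor 4 mm above origin.
- tall_bottle: Tall white round plastic bottle with grey screw cap, loose, standing on the bench: 110 mm high, body 50 mm across up to 75 mm, then a shoulder; cap 30 mm across, from 89 to 110 mm. Origin: centre of its underside, z up through the cap. About 0.1 to 0.25 kg.
- short_bottle: Short, slimmer white round plastic bottle with grey screw cap, loose, standing on the bench; not part of either kit: 70 mm high, body 40 mm across up to 35 mm, cap 30 mm across, from 49 to 70 mm. Origin: centre of its underside, z up.
- jar: Squat wide white jar with a grey lid as wide as the jar, loose, standing on the bench: 50 mm high, body 56 mm across, lid 58 mm across from 34 to 50 mm. Origin: centre of its underside, z up through the lid. About 0.08 to 0.17 kg.
- tube: Slim white sample tube with flat foot and grey cap, loose, standing upright on the bench: 95 mm high, body 26 mm across, cap 30 mm across from 77 to 95 mm; a thin black ring mark 42 mm above the foot. Origin: centre of the foot, z up through the cap. About 0.03 to 0.06 kg.
- slide_box: Small closed white paper box of microscope slides, the only rectangular thing of the stock, loose, lying flat on the bench, brown label on top: 64 (x) x 40 (y) x 32 mm high. Origin: centre of its underside, z up. About 0.07 to 0.14 kg.
Not all that is in view belongs to the job. What is shaped like the tall_bottle but green is not meant.

How it is judged:
By the outcome, as a careful person would: the job done as asked, in the order asked, and still so for the second after the job is handed in, with the robot touching nothing.
It also fails if it takes over 120 s, if anything falls off the work surface, if the arm or the gripper's body presses on something with over 40 N, if the wrist force passes 120 N, or if a joint passes its speed limit or range.

ROBOT

A 7-joint arm with a two-finger parallel gripper is mounted at the origin on the work surface. World frame = base frame: x ahead of the robot, y to its left, z up, the work surface at z = 0. Lengths are in m, angles in rad, forces in N, time in s.
With the tool pointing down it reaches from about 0.4 to 0.85 m from the base axis. Payload 6.9 kg.
Tool frame: the origin (TCP) lies midway between the tips of the shut fingers; the grasp point (between the pads) lies behind it (ctrl.pinch_z is the z of the grasp point in the tool frame, in m); z points along the fingers, y is the direction in which the jaws open and shut (so a half turn about z gives the same grasp; the last joint's range is limited). The gripper opens to 85 mm and grips with 20 to 120 N. Pads are 22 mm wide; open, the fingers measure 114 mm over their backs; the gripper's body (76 mm by 85 mm) begins 54 mm behind the grasp point. The pads swing forward as they close: fully open they stand 13 mm farther back than shut.
Start: joints at [-1.067, 0.507, -0.238, 1.5, 0.126, 1.149, -0.155], TCP at [0.242, 0.576, 0.231] pointing down, gripper open.
Joint ranges: [-3.08, 3.08], [-0.24, 2.05], [-1.43, 1.35], [0, 2.5], [-1.52, 4.66], [0.17, 1.96], [-2.89, 2.89]. Speed limits (rad/s): [2.39, 2.39, 3.14, 3.14, 3.14, 3.14, 3.14].

INTERFACE

Orientations are given as a unit quaternion [w, x, y, z].
In Python, from station import ctrl, get_state, vision, ticket, models gives the robot as it stands. Calls block until the motion is done:
- ctrl.movep(position, orientation): joint-space move of the TCP to a pose.
- ctrl.movel(position, frame=None, max_speed=0.15): straight line of the TCP; frame=None keeps the orientation; max_speed is the mean speed in m/s.
- ctrl.set_joints(angles): joint-space move.
- ctrl.ungrasp() and ctrl.close_gripper(force=None): open the fingers fully, or close them until they stop; force is the grip in N (None keeps the last).
- ctrl.pause(seconds).
- ctrl.ik(position, orientation): joint angles nearest the present ones, or None.
- get_state(): the state.
- vision.grab_frame(name): name is "scene" or "top" or "wrist"; returns (picture, depth): 480x640x3 uint8, blue, green, red; 480x640 float32, m along the optical axis (not along the pixel's ray), 0 where there is no reading.
- vision.camera_info(name): a dict with "mtx" (3x3 intrinsics, pixels), "R" (3x3) and "t" (3): a world point X has camera coordinates R X + t; the wrist camera has in their place "hand_eye" (4x4, takes a point from camera to tool coordinates, whose origin is the TCP and whose axes are the flange's). Camera axes: x right, y down, z forward; pixel columns grow to the right and rows downward; lengths in m; the calibration is good to about 2 mm. The wrist camera is an equidistant fisheye: a pixel r from the principal point sees the ray r / f radians off the axis. A picture is of the moment at which its call begins: read the wrist's pose just before it. camera_info takes no time and is no camera call.
A pose or a line that the arm cannot do raises ctrl.Unreachable and nothing moves.
- ticket.close_job(): hands the job in, once; it reports no verdict.
Trained networks look in the newest picture that a camera, given by its name, has taken for a name from the list of things; names that differ only in an ending like _2 or _b are one class to them, and where a whole thing is asked for, a point or a joint stands for the part that bears it (a point fixed in the world has none). Each returns a list of dicts, best first, with "p" (0 to 1); they miss things now and then, are a little off and sometimes report something else, mostly with a low value. They report only what shows in the picture. A call takes as long as a camera call. They do not tell look-alikes from the thing itself.
- models.recognise(camera, target): "point" ([column, row] in pixels, amid what is visible of it).
- models.masks_of(camera, target): "mask" (480x640 bool, what is visible of it) and "point" ([column, row] in pixels, amid what is visible of it).
The state is a dict: "time": time; "qpos": joint angles; "qd": joint speeds; "tau": joint torques, N m; "tcp_pos": TCP position; "eef_rot": TCP orientation; "contact_force": force on the tool from outside, world axes, zero at the start; "wrist_torque": the same for the moment, N m; "width": finger opening in m.
Only numpy, scipy, OpenCV 4.12 (cv2) and the standard library are available. Lean on these libraries where they do the work, as an engineer would, in place of code of your own. Each camera call takes 0.05 s, during which the arm holds its last target. There are 200 camera calls.

## Working session

There is one attempt and no reset: what is moved stays moved. The work goes in short steps, each a Python script; the robot and the scene stay as the last script left them, time stands still between calls to the robot, and variables do not carry over. Pictures are saved under pics/ and viewed, about 12 in all and at most 16, crops included, and the job is handed in when it is done.

```bash
ls; mkdir -p pics; python3 - <<'E'
from station import ctrl,get_state,vision,models
import cv2,numpy as np
np.set_printoptions(precision=4,suppress=True)
s=get_state();print(s['time'],s['tcp_pos'],s['eef_rot'],s['width'],ctrl.pinch_z)
for n in ("scene","top"):
    p,d=vision.grab_frame(n);cv2.imwrite(f"pics/{n}0.png",p);np.save(f"pics/{n}0.npy",d)
    i=vision.camera_info(n);print(n,i['mtx'].tolist(),i['R'],i['t'])
print(vision.camera_info("wrist"))
E
```

```text
pics
0.0 [0.242  0.5757 0.2304] [-0.0001  0.1976  0.9803 -0.0009] 0.0856196999198881 -0.0187
scene [[442.13482708504927, 0.0, 318.2984813857829], [0.0, 442.13482708504927, 246.87242971114011], [0.0, 0.0, 1.0]] [[-0.7842  0.6205  0.0024]
 [ 0.5147  0.6527 -0.5559]
 [-0.3465 -0.4347 -0.8313]] [ 0.4241 -0.2851  1.1697]
top [[535.3226658332244, 0.0, 322.15882673393287], [0.0, 535.3226658332244, 239.177643868913], [0.0, 0.0, 1.0]] [[-0.0202 -0.9997 -0.0102]
 [-0.9807  0.0218 -0.1942]
 [ 0.1944  0.006  -0.9809]] [0.0426 0.5521 1.0509]
{'mtx': array([[371.6483,   0.    , 318.1326],
       [  0.    , 371.6483, 238.8996],
       [  0.    ,   0.    ,   1.    ]]), 'hand_eye': array([[ 0.0004, -0.9531, -0.3027,  0.0755],
       [ 1.    ,  0.0005, -0.0001,  0.0001],
       [ 0.0002, -0.3027,  0.9531, -0.1432],
       [ 0.    ,  0.    ,  0.    ,  1.    ]])}
```

View pics/scene0.png

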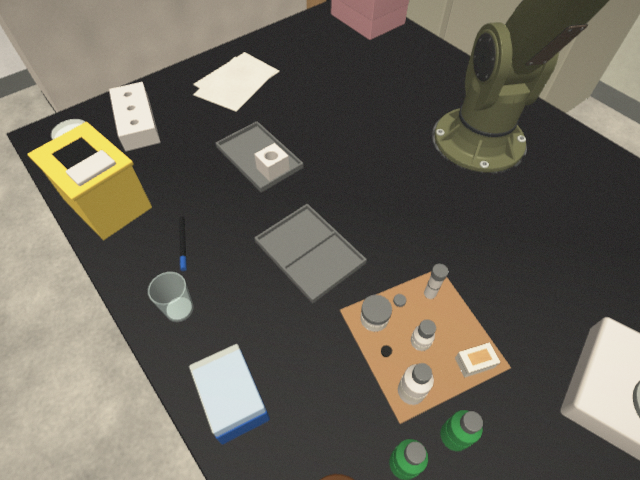

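View pics/top0.png

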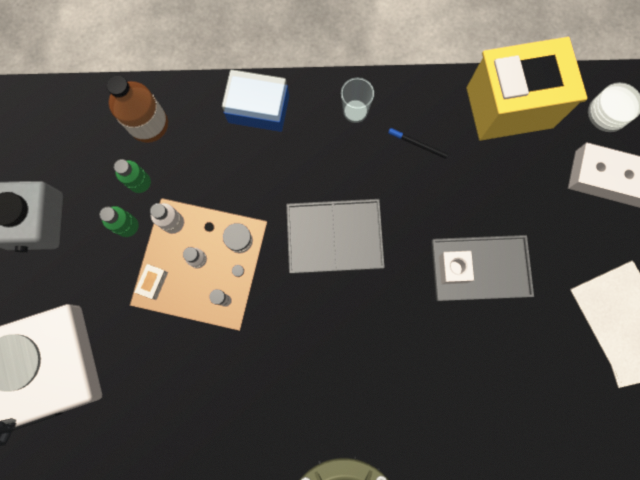

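Top view: tall bottle cap (160,211), short bottle (192,255), jar (237,236), tube (218,297), slide box (150,281), twin tray (335,236), block tray (483,268), bore (457,266). Green lookalikes at (130,175) and (118,220) are off the sheet. There are also a small grey disc (237,271) and a black spot (209,227) on the sheet.

```bash
cat > h.py <<'E'
from station import ctrl,get_state,vision,models,ticket
import cv2,numpy as np
from scipy.spatial.transform import Rotation as Ro
np.set_printoptions(precision=4,suppress=True)
def cloud(cam,d):
    i=vision.camera_info(cam);K=i['mtx']
    v,u=np.mgrid[0:480,0:640]
    P=np.stack([(u-K[0,2])/K[0,0]*d,(v-K[1,2])/K[1,1]*d,d],-1)
    return (P-i['t'])@i['R']      # world
def proj(cam,X):
    i=vision.camera_info(cam);c=i['R']@np.asarray(X)+i['t'];p=i['mtx']@c;return p[:2]/p[2]
def fitc(P):
    A=np.c_[2*P,np.ones(len(P))];s=np.linalg.lstsq(A,(P**2).sum(1),rcond=None)[0]
    return s[:2],np.sqrt(s[2]+s[:2]@s[:2])
E
python3 - <<'E'
from h import *
D={}
for c in("scene","top"):
    D[c]=cloud(c,vision.grab_frame(c)[1])
    for n in("tall_bottle","short_bottle","jar","tube","slide_box","kit_long","kit_twin"):
        for r in models.masks_of(c,n)[:3]:
            if r['p']<.3: continue
            m=cv2.erode(r['mask'].astype(np.uint8),np.ones((2,2)))>0
            P=D[c][m];P=P[np.abs(P[:,2])<.3]
            if len(P)<5: continue
            zt=np.percentile(P[:,2],97)
            T=P[P[:,2]>zt-.006];b=cv2.minAreaRect(T[:,:2].astype(np.float32)*1000)
            print(c,n,round(r['p'],2),np.round(r['point']),m.sum(),'ztop',round(zt,4),'zmin',P[:,2].min().round(4),'rect',np.round(b[0],1),np.round(b[1],1),round(b[2],1))
for c,(u,v) in (("top",(237,271)),("top",(209,227)),("scene",(400,300)),("scene",(386,351)),("top",(200,320)),("top",(300,350))):
    print(c,u,v,D[c][v,u])
E
```

```text
scene tall_bottle 0.94 [408. 458.] 1143 ztop 0.1115 zmin -0.0021 rect [703.5 434.3] [28.3 28.9] 22.7
scene tall_bottle 0.89 [417. 385.] 1046 ztop 0.1114 zmin -0.0006 rect [610.5 357. ] [27.  27.7] 64.6
scene short_bottle 0.82 [423. 337.] 518 ztop 0.0718 zmin 0.0028 rect [527.8 301.7] [25.6 28.1] 88.4
scene short_bottle 0.31 [416. 386.] 1013 ztop 0.1114 zmin 0.0018 rect [610.9 358.2] [25.2 28.1] 51.4
scene jar 0.58 [377. 310.] 813 ztop 0.0523 zmin 0.0027 rect [565.6 211.6] [55.1 52.3] 23.7
scene jar 0.34 [477. 358.] 842 ztop 0.0347 zmin -0.0001 rect [479.8 394.1] [37.4 63.4] 69.2
scene tube 0.9 [436. 280.] 437 ztop 0.0967 zmin -0.0034 rect [437.8 240.8] [26.8 26.6] 26.2
scene slide_box 0.87 [477. 357.] 877 ztop 0.0347 zmin -0.001 rect [479.7 394. ] [37.6 63.2] 68.6
scene kit_long 0.71 [260. 154.] 3039 ztop 0.0546 zmin -0.0006 rect [ 491.8 -245.3] [63.  60.4] 2.1
scene kit_twin 0.69 [415. 382.] 996 ztop 0.1115 zmin 0.0059 rect [610.6 357.2] [26.8 27.6] 66.7
top tall_bottle 0.98 [168. 218.] 694 ztop 0.1115 zmin -0.0007 rect [606.2 355.1] [28.3 26.3] 8.1
top tall_bottle 0.82 [120. 220.] 
[... 245 characters left out ...]
7.4 27.2] 29.1
top jar 0.77 [240. 241.] 615 ztop 0.0535 zmin 0.0109 rect [562.8 208.1] [53.6 52.7] 44.3
top tube 0.62 [220. 297.] 215 ztop 0.098 zmin 0.0124 rect [434.7 237.1] [24.8 23.4] 46.0
top slide_box 0.77 [154. 276.] 608 ztop 0.036 zmin 0.0016 rect [475.8 390.7] [37.  59.1] 68.8
top kit_long 0.77 [482. 268.] 5862 ztop 0.0549 zmin -0.0053 rect [ 490.7 -245.8] [60.4 57. ] 0.8
top kit_twin 0.91 [335. 235.] 6324 ztop 0.0161 zmin -0.0044 rect [566.9   2.8] [149.5 197.7] 1.8
top 237 271 [0.4967 0.2137 0.0099]
top 209 227 [0.5941 0.2756 0.0091]
scene 400 300 [0.5016 0.2159 0.0122]
scene 386 351 [0.5968 0.2764 0.011 ]
top 200 320 [ 0.3956  0.2926 -0.0006]
top 300 350 [ 0.3293  0.0822 -0.0011]
```

Both views agree to about 3 mm. Candidates:
- **Tall bottle (white):** top (168,218), scene (417,385). It is 110 mm high and on the sheet.
- **Green lookalikes:** top (120,220) and (132,175).
- **Short bottle:** 70 mm high, top (196,260).

The white 110 mm bottle fits. I'll confirm it in a crop while taking a close wrist view.

```bash
cat >> h.py <<'E'
def quat(deg,flip=0):
    b=np.deg2rad((deg+90)/2+90*flip)   # jaw (tool y) direction = deg in world, tool z down
    return np.array([0,np.cos(b),np.sin(b),0])
def bestq(pos,deg):
    c=[]
    q0=get_state()['qpos']
    for f in(0,1):
        j=ctrl.ik(list(pos),list(quat(deg,f)))
        if j is not None: c.append((np.abs(np.array(j)-q0).max(),f))
    return quat(deg,min(c)[1]) if c else None
def wcloud(d,s):
    i=vision.camera_info("wrist");K=i['mtx'];H=i['hand_eye']
    v,u=np.mgrid[0:480,0:640];x=u-K[0,2];y=v-K[1,2];r=np.hypot(x,y)+1e-9;t=r/K[0,0]
    k=np.tan(np.minimum(t,1.4))/r
    P=np.stack([x*k*d,y*k*d,d],-1)@H[:3,:3].T+H[:3,3]
    q=np.array(s['eef_rot']);R=Ro.from_quat(q[[1,2,3,0]]).as_matrix()
    return P@R.T+s['tcp_pos']
E
python3 - <<'E'
from h import *
im=cv2.imread("pics/scene0.png")[255:480,330:530];cv2.imwrite("pics/crop1.png",cv2.resize(im,None,fx=2.6,fy=2.6,interpolation=cv2.INTER_CUBIC))
print(quat(0),Ro.from_quat(quat(30)[[1,2,3,0]]).as_matrix()[:,1])
for p,a in (((.608,.356,.044),150),((.608,.356,.2),150),((.49,-.35,.048),0),((.49,-.245,.077),0),((.436,.239,.066),90),((.436,.239,.066),0),((.564,.21,.017),147),((.478,.392,.004),159),((.478,.392,.004),69),((.567,.05,.02),0),((.567,-.05,.02),0)):
    print(p,a,[ctrl.ik(list(p),list(quat(a,f))) is not None for f in(0,1)])
ctrl.movel([.242,.5757,.30])
p=[.50,.28,.30];q=bestq(p,150);print(q,get_state()['time']);ctrl.movep(p,q)
s=get_state();print(s['time'],s['tcp_pos'],s['qpos'])
w,d=vision.grab_frame("wrist");cv2.imwrite("pics/wrist1.png",w);C=wcloud(d,s)
for n in("tall_bottle","jar","tube","slide_box","short_bottle"):
    for r in models.masks_of("wrist",n)[:2]:
        if r['p']<.4: continue
        P=C[r['mask']&(d>0)];zt=np.percentile(P[:,2],97);T=P[P[:,2]>zt-.005]
        b=cv2.minAreaRect(T[:,:2].astype(np.float32)*1000)
        print(n,round(r['p'],2),np.round(r['point']),round(zt,4),np.round(b[0],1),np.round(b[1],1),round(b[2],1))
E
```

```text
[0.     0.7071 0.7071 0.    ] [0.866 0.5   0.   ]
(0.608, 0.356, 0.044) 150 [True, True]
(0.608, 0.356, 0.2) 150 [True, True]
(0.49, -0.35, 0.048) 0 [True, True]
(0.49, -0.245, 0.077) 0 [True, True]
(0.436, 0.239, 0.066) 90 [True, True]
(0.436, 0.239, 0.066) 0 [True, True]
(0.564, 0.21, 0.017) 147 [True, True]
(0.478, 0.392, 0.004) 159 [True, True]
(0.478, 0.392, 0.004) 69 [True, True]
(0.567, 0.05, 0.02) 0 [True, True]
(0.567, -0.05, 0.02) 0 [True, True]
[ 0.    -0.866 -0.5    0.   ] 1.5083
2.9667 [0.4992 0.2816 0.2996] [-0.6956  0.3809  0.2115  1.5267 -0.0834  1.2433 -0.9921]
tall_bottle 0.86 [375.  87.] 0.1118 [610.1 356.3] [28.5 29.8] 62.6
tall_bottle 0.84 [404.   7.] 0.0764 [694.5 412.8] [ 4.6 25.8] 64.9
jar 0.64 [398. 220.] 0.0522 [567.4 209.6] [56.7 57. ] 66.3
tube 0.8 [288. 260.] 0.0967 [439.3 238.9] [29.1 28.5] 57.3
slide_box 0.58 [256. 118.] 0.0342 [479.7 392.8] [40.6 64.3] 69.1
short_bottle 0.59 [330. 167.] 0.0719 [529.2 300.1] [28.9 28.3] 60.9
```

View pics/crop1.png

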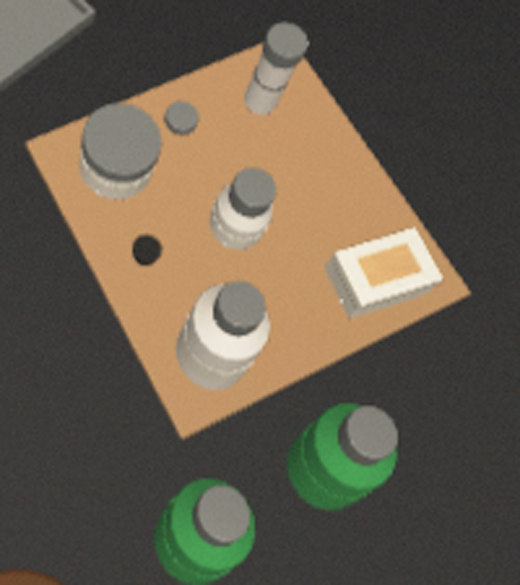

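View pics/wrist1.png

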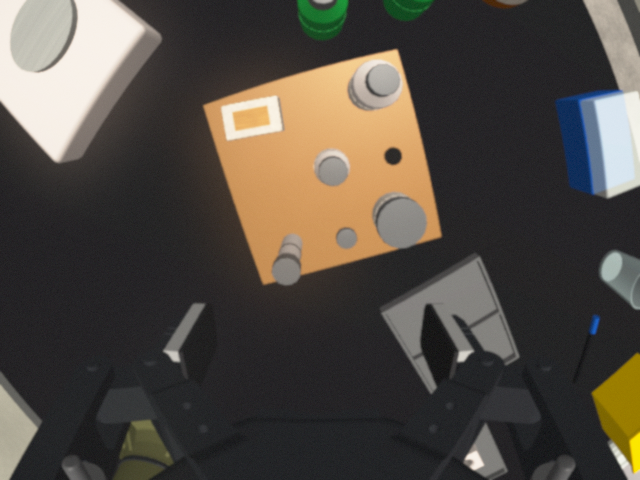

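Confirmed: the white tall bottle is at wrist (375,87) and the short one at (330,167); the greens are off the sheet at the top of the picture. Wrist estimates agree with the scene camera. Next I measure the trays with the wrist camera.

```bash
cat > trays.py <<'E'
from h import *
top=cloud("top",vision.grab_frame("top")[1])
def rep(tag,X,n):
    r=models.masks_of(tag,n)
    if not r: print(tag,n,'none');return
    m=r[0]['mask'];P=X[m];P=P[np.isfinite(P).all(1)]
    f=P[(P[:,2]<.03)&(P[:,2]>.009)];b=cv2.minAreaRect((f[:,:2]*1000).astype(np.float32))
    fl=P[P[:,2]<.008];print(tag,n,round(r[0]['p'],2),np.round(r[0]['point']),'rim',np.round(b[0],1),np.round(b[1],1),round(b[2],2),'rimz',np.percentile(f[:,2],90).round(4),'floorz',np.median(fl[:,2]).round(4))
    k=P[(P[:,2]>.046)]
    if len(k)>30:
        b=cv2.minAreaRect((k[:,:2]*1000).astype(np.float32));print('  block',np.round(b[0],1),np.round(b[1],1),round(b[2],2),np.median(k[:,2]).round(4))
for n in("kit_long","kit_twin"): rep("top",top,n)
for n,p in(("kit_twin",[.50,.0,.30]),("kit_long",[.44,-.28,.30])):
    q=bestq(p,90);ctrl.movep(p,q);s=get_state();w,d=vision.grab_frame("wrist");cv2.imwrite(f"pics/w_{n}.png",w)
    X=wcloud(np.where(d>0,d,np.nan),s);rep("wrist",X,n);np.savez("pics/"+n,X=X,w=w)
    print(s['time'],s['tcp_pos'],q)
E
python3 trays.py
```

```text
top kit_long 0.92 [481. 267.] rim [ 492.3 -305.9] [130.7 201.4] 1.07 rimz 0.0193 floorz 0.0039
  block [ 437.9 -120.1] [ 73.7 343.2] 22.57 0.0536
top kit_twin 0.65 [334. 236.] rim [568.    3.9] [151.1 200. ] 1.74 rimz 0.0179 floorz 0.0037
wrist kit_twin 0.73 [319. 132.] rim [571.4   3.7] [150.8 201. ] 1.96 rimz 0.0175 floorz 0.0046
4.5 [0.5004 0.0019 0.2999] [ 0. -1.  0.  0.]
wrist kit_long 0.59 [343. 146.] rim [ 494.8 -306.2] [131.1 201.3] 1.51 rimz 0.0175 floorz 0.0046
  block [ 494.1 -246.1] [60.4 55.9] 1.14 0.0544
5.7083 [ 0.4411 -0.2784  0.2997] [ 0. -1.  0.  0.]
```

```bash
cat >> h.py <<'E'
def F(): return np.array(get_state()['contact_force'])
def go(x,y,z,deg):
    q=bestq([x,y,z],deg);ctrl.movep([x,y,z],list(q));return q
def lin(x,y,z,v=.12): ctrl.movel([x,y,z],max_speed=v)
def settle(x,y,z):      # correct the steady-state error
    ctrl.pause(.2);e=np.array([x,y,z])-get_state()['tcp_pos'];return e
def lower(x,y,z0,zmin,step=.002,th=4):
    ctrl.pause(.3);b=F();z=z0
    while z>zmin+1e-6:
        z=max(z-step,zmin);lin(x,y,z,.03);ctrl.pause(.05);f=F()-b
        if f[2]>th: break
    print('lower stop z',round(z,4),get_state()['tcp_pos'],'dF',f);return z
E
python3 - <<'E'
from h import *
x,y=.610,.3563
go(x,y,.25,150);print(settle(x,y,.25),get_state()['time'])
lin(x,y,.046);print(settle(x,y,.046))
ctrl.close_gripper(40);s=get_state();print('w',s['width'],s['tcp_pos'],F())
lin(x,y,.10,.1);s=get_state();print(s['width'],s['tcp_pos'],F(),s['time'])
lin(x,y,.28)
w,_=vision.grab_frame("wrist");cv2.imwrite("pics/held1.png",w)
E
```

```text
[-0.0004  0.0009 -0.0002] 8.3583
[-0.0002 -0.0001 -0.0004]
w 0.04874744827284651 [0.61   0.3565 0.0463] [-1.4715 -1.2343  3.6722]
0.04898433950904733 [0.6096 0.3562 0.0995] [ 0.1574 -0.1819 -2.7765] 11.5333
```

View pics/held1.png

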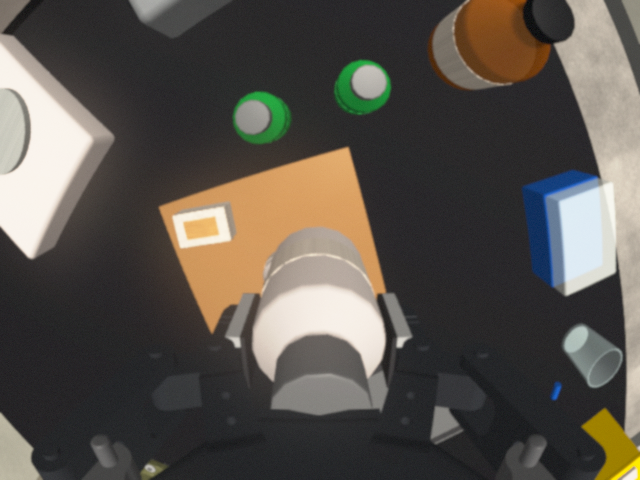

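The tall bottle is held upright between the pads (cap at about (320,385)); the rest of the stock is undisturbed. Now I place it.

```bash
python3 - <<'E'
from h import *
x,y=.4955,-.351
go(x,y,.26,1.3);print(settle(x,y,.26),get_state()['time'])
lin(x,y,.065);z=lower(x,y,.058,.0475,th=3)
ctrl.ungrasp();ctrl.pause(.2);s=get_state();print(s['width'],F())
lin(x,y,.25);print(get_state()['time'])
# next: tube
x,y=.4393,.2389
go(x,y,.22,45);print(settle(x,y,.22))
s=get_state();w,d=vision.grab_frame("wrist");X=wcloud(np.where(d>0,d,np.nan),s)
r=models.masks_of("wrist","tube")
for k in r[:1]:
    P=X[k['mask']];P=P[np.isfinite(P).all(1)];zt=np.percentile(P[:,2],97);T=P[P[:,2]>zt-.004];b=cv2.minAreaRect((T[:,:2]*1000).astype(np.float32));print('tube',k['p'],zt,b)
cv2.imwrite("pics/tube_pre.png",w)
t,_=vision.grab_frame("top");c,_=vision.grab_frame("scene")
cv2.imwrite("pics/chk1.png",np.hstack([cv2.resize(t[200:330,400:560],None,fx=2.4,fy=2.4),cv2.resize(c[90:220,190:350],None,fx=2.4,fy=2.4)]))
print(get_state()['time'])
E
```

```text
[-0.0004 -0.0004  0.0001] 15.975
lower stop z 0.05 [ 0.4957 -0.3513  0.0503] dF [ 0.7167 -0.2798  4.9686]
0.0854482337390098 [0.0894 0.6653 0.6294]
21.925
[-0.0004  0.0006 -0.0001]
tube 0.76 0.09666667568813378 ((439.543212890625, 238.0551300048828), (27.997838973999023, 28.222488403320312), 44.789302825927734)
24.45
```

View pics/chk1.png

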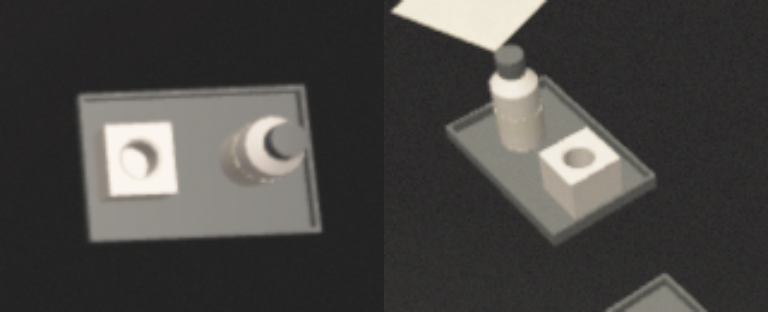

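The tall bottle stands in the long tray: right part of the left half at about (265,150), clear of the block. Now the tube.

```bash
python3 - <<'E'
from h import *
x,y=.4395,.2385
lin(x,y,.066);print(settle(x,y,.066))
ctrl.close_gripper(25);s=get_state();print('w',s['width'],F());z0=s['tcp_pos'][2]
lin(x,y,.25);print(get_state()['width'],z0)
x,y=.4937,-.2461
go(x,y,.25,1.3);print(settle(x,y,.25),get_state()['time'])
s=get_state();w,d=vision.grab_frame("wrist");cv2.imwrite("pics/held2.png",w)
lin(x,y,.13);ctrl.pause(.3)
w,_=vision.grab_frame("wrist");t,_=vision.grab_frame("scene")
cv2.imwrite("pics/pre_ins.png",np.hstack([w[150:480:,120:520],cv2.resize(t[90:200,200:333],(400,330))]))
print(get_state()['time'])
E
```

```text
[-0.0002 -0.0002 -0.0004]
w 0.029259337020382203 [-0.8868 -0.3029  1.1365]
0.0292186628275354 0.06609003896934547
[-0.0005 -0.001   0.0001] 30.2917
31.8917
```

View pics/pre_ins.png

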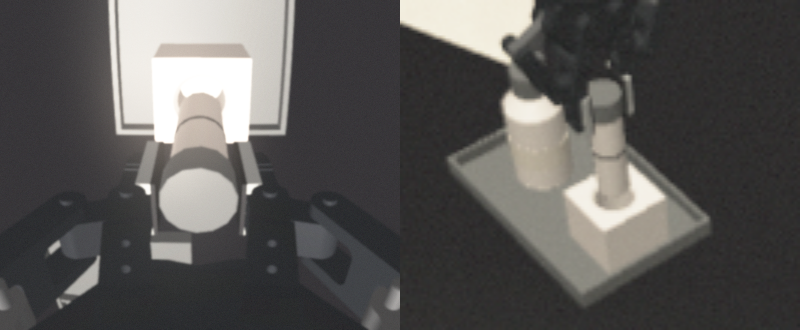

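The tube foot sits just above the bore and is centred in both views. Inserting with a force check.

```bash
python3 - <<'E'
from h import *
x,y=.4937,-.2461
z=lower(x,y,.13,.076,step=.003,th=3.5);print('expect .078',get_state()['time'],get_state()['width'])
w,_=vision.grab_frame("wrist");t,_=vision.grab_frame("scene")
cv2.imwrite("pics/ins.png",np.hstack([w[150:480:,120:520],cv2.resize(t[90:200,200:333],(400,330))]))
E
```

```text
lower stop z 0.076 [ 0.4938 -0.247   0.0772] dF [-3.4822  0.7654 11.2611]
expect .078 37.5917 0.029254375926011263
```

View pics/ins.png

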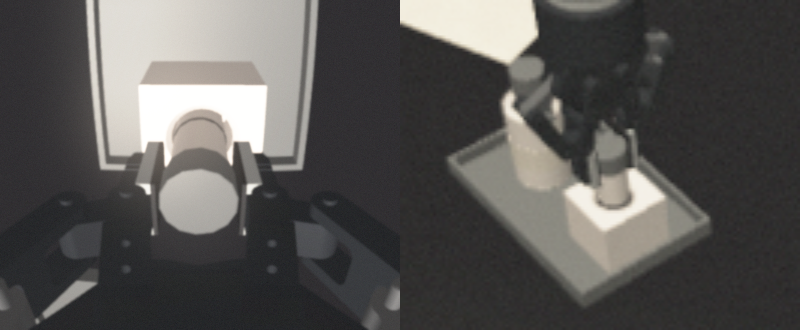

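The tube bottomed (11 N at TCP z 0.077, expected 0.078) with its ring at the block top. I'll release and fetch the jar.

```bash
python3 - <<'E'
from h import *
x,y=.4937,-.2461
ctrl.ungrasp();ctrl.pause(.2);lin(x,y,.25)
s=get_state();w,d=vision.grab_frame("wrist");X=wcloud(np.where(d>0,d,np.nan),s)
for k in models.masks_of("wrist","tube")[:1]:
    P=X[k['mask']];P=P[np.isfinite(P).all(1)];zt=np.percentile(P[:,2],97);print('tube top z',zt,'(expect .107)',P[P[:,2]>zt-.004].mean(0))
x,y=.5674,.2096
go(x,y,.2,147);print(settle(x,y,.2),get_state()['time'])
s=get_state();w,d=vision.grab_frame("wrist");X=wcloud(np.where(d>0,d,np.nan),s)
for k in models.masks_of("wrist","jar")[:1]:
    P=X[k['mask']];P=P[np.isfinite(P).all(1)];zt=np.percentile(P[:,2],97);b=cv2.minAreaRect((P[P[:,2]>zt-.004][:,:2]*1000).astype(np.float32));print('jar',k['p'],zt,b)
    c=np.array(b[0])/1000
    if np.hypot(*(c-[x,y]))<.006 and .045<zt<.058: x,y=c
lin(x,y,.018);print(settle(x,y,.018));ctrl.close_gripper(40);s=get_state();print('w',s['width'],F(),s['tcp_pos'])
lin(x,y,.25);print('w',get_state()['width'],F())
t,_=vision.grab_frame("scene");w,_=vision.grab_frame("wrist")
cv2.imwrite("pics/chk2.png",np.hstack([cv2.resize(t[90:200,200:333],(400,330)),w[150:480,120:520]]));print(get_state()['time'])
E
```

```text
tube top z 0.1086197044205659 (expect .107) [ 0.4948 -0.2451  0.1075]
[-0.0003  0.001  -0.0001] 42.0833
jar 0.76 0.05191486257454411 ((567.462158203125, 209.0950164794922), (57.5699462890625, 55.990631103515625), 55.87793731689453)
[-0.0002 -0.0001 -0.0005]
w 0.05658272422569855 [-1.3291  0.4319  5.3997] [0.5674 0.2092 0.0184]
w 0.05687208207850316 [-0.2323  0.6036 -0.4918]
46.6167
```

View pics/chk2.png

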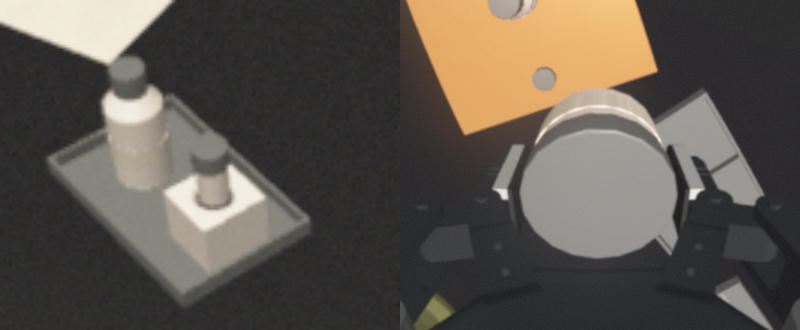

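The tube is upright and seated with its ring at the block top. The jar is held; I'll place it in the −y compartment, then fetch the box.

```bash
python3 - <<'E'
from h import *
x,y=.5727,-.0463
go(x,y,.2,1.9);print(settle(x,y,.2))
lin(x,y,.034);z=lower(x,y,.030,.0195,th=3)
ctrl.ungrasp();ctrl.pause(.2);lin(x,y,.2);print(get_state()['time'])
x,y=.4797,.3928;a=69.1
go(x,y,.2,a);print(settle(x,y,.2))
s=get_state();w,d=vision.grab_frame("wrist");X=wcloud(np.where(d>0,d,np.nan),s)
for k in models.masks_of("wrist","slide_box")[:1]:
    P=X[k['mask']];P=P[np.isfinite(P).all(1)];zt=np.percentile(P[:,2],97);b=cv2.minAreaRect((P[P[:,2]>zt-.004][:,:2]*1000).astype(np.float32));print('box',k['p'],zt,b)
t,_=vision.grab_frame("scene")
cv2.imwrite("pics/chk3.png",np.hstack([cv2.resize(t[190:320,240:400],(400,330)),w[0:330,120:520]]));print(get_state()['time'])
E
```

```text
[-0.0004 -0.0017 -0.0001]
lower stop z 0.022 [ 0.573  -0.0464  0.0224] dF [-0.0026  0.3653  5.2183]
53.2
[-0.0008  0.0011 -0.    ]
box 0.93 0.03418425714829606 ((479.6429443359375, 393.37841796875), (40.28287887573242, 63.60026168823242), 69.30242156982422)
55.2
```

View pics/chk3.png

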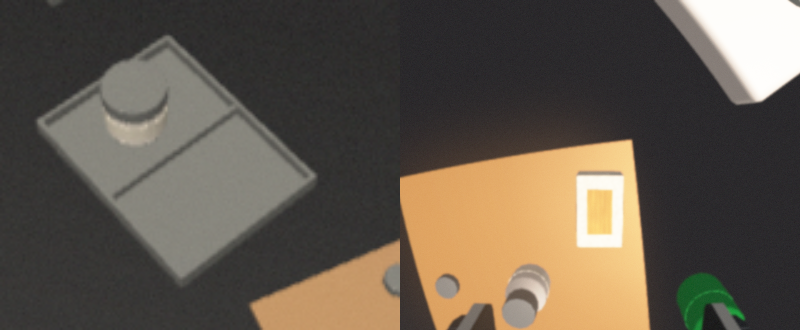

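The jar rests in the compartment. The box's long side is perpendicular to the jaws. Picking the box.

```bash
python3 - <<'E'
from h import *
x,y=.4796,.3932
lin(x,y,.03);lin(x,y,.006,.05);print(settle(x,y,.006));ctrl.close_gripper(35);s=get_state();print('w',s['width'],F(),s['tcp_pos'])
lin(x,y,.2);print('w',get_state()['width'],F())
x,y=.5693,.0537
go(x,y,.2,1.9);print(settle(x,y,.2))
w,_=vision.grab_frame("wrist");cv2.imwrite("pics/held4.png",w)
lin(x,y,.022);z=lower(x,y,.018,.0075,th=3)
ctrl.ungrasp();ctrl.pause(.2);lin(x,y,.2);print(get_state()['time'])
go(.42,.0,.3,90);ctrl.pause(.3)
s=get_state();w,d=vision.grab_frame("wrist");X=wcloud(np.where(d>0,d,np.nan),s)
t,_=vision.grab_frame("scene");o,dt=vision.grab_frame("top");Y=cloud("top",dt)
for cam,Z in(("wrist",X),("top",Y)):
  for n in("jar","slide_box","tall_bottle","tube","short_bottle"):
    for k in models.masks_of(cam,n)[:1]:
        P=Z[k['mask']];P=P[np.isfinite(P).all(1)];zt=np.percentile(P[:,2],97);b=cv2.minAreaRect((P[P[:,2]>zt-.004][:,:2]*1000).astype(np.float32));print(cam,n,round(k['p'],2),zt.round(4),np.round(b[0],1),np.round(b[1],1),round(b[2],1))
cv2.imwrite("pics/fin.png",np.hstack([cv2.resize(t[90:330,200:460],(400,370)),cv2.resize(o[180:340,130:550],(400,370),interpolation=cv2.INTER_AREA)]))
print(get_state()['time'])
E
```

```text
[-0.0002 -0.0001 -0.0003]
w 0.03939553515336988 [-0.9979 -0.2381  2.2898] [0.4797 0.3933 0.0062]
w 0.039392675840747786 [-0.4469 -0.6817 -1.8503]
[ 0.0001 -0.0016  0.0002]
lower stop z 0.01 [0.5695 0.0537 0.0102] dF [ 0.3437 -0.9336  3.4688]
67.1083
wrist jar 0.97 0.0561 [573.4 -47. ] [55.1 56.6] 0.5
wrist slide_box 0.94 0.0383 [571.1  54.7] [41.1 64.1] 2.6
wrist tall_bottle 0.89 0.1108 [604.9 455.5] [29.6 27.6] 21.4
wrist tube 0.79 0.1089 [ 494.4 -243.6] [28.4 29.2] 36.2
wrist short_bottle 0.82 0.0713 [528.  298.4] [27.2 27.4] 37.6
top tall_bottle 0.9 0.1114 [519.6 239.2] [562.2  28.3] 46.9
top tube 0.66 0.1098 [ 424.3 -112.9] [ 28.4 322.8] 27.2
top short_bottle 0.72 0.0728 [441.4 164. ] [346.7  28.3] 58.2
69.3917
```

View pics/fin.png

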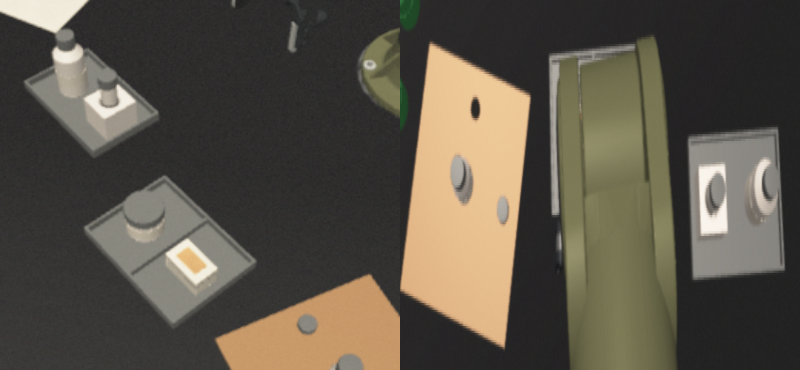

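Everything is in place: bottle and tube in the long tray, jar and box (label up) in the twin tray, short bottle at its first position. The arm is clear, so I'm handing in.

```bash
python3 -c "
from station import ticket,get_state
print(ticket.close_job());print(get_state()['time'])"
```

```text
the job is handed in; nothing more can be done
None
the job is handed in; nothing more can be done
```

Both kits are made up and the job is handed in, at about 69 s on the robot's clock. I placed the tall bottle first, then the tube, jar and slide box.

| Item | Where it is | Last check |
|---|---|---|
| Tall bottle | Free floor of the bored-block tray, beside the block | Standing upright in the scene picture |
| Tube | In the bore | Touched bottom within 1 mm of the expected depth. Cap top measured 0.109 m against 0.107 m expected, and the ring is level with the block top in the picture |
| Jar | −y compartment of the twin tray | Top at 0.056 m (0.054 m expected), within about 1 mm of the compartment centre |
| Slide box | +y compartment of the twin tray | Label up, top at 0.038 m (0.036 m expected), within about 2 mm of the centre |
| Short bottle | Left where it was | Within about 2 mm of its first measured position |

- **Height readings:** every height reads about 2 mm high. They did so before anything was moved, so this is calibration bias.
- **Top camera:** some of its final readings were useless because the arm blocked its view and masks merged. The final positions therefore rest on the wrist camera, with the scene picture as a visual check.
- **Tall bottle position:** in the last check the network picked a green lookalike for it, so its final position was confirmed only by eye.

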